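# Wedge up the hinged power module of an opened instrument

### The job

Pick up the orange levelling wedge by its black grip, slide its thin end into the close-fitting steel sleeve at the front of the opened instrument and push it on under the yellow bar of the hinged power module until the bar has just lifted off its two red rests: a gap of about 4 mm, never as much as 9 mm. Finish while still holding the wedge there, so that the wedge alone carries the module. Do not touch the module with the robot, and leave the other things on the bench where they are.

Things in the scene. Friction and masses are not known exactly. Their poses are not given: they have to be found in the camera images.
- wedge: Loose orange wedge, 160 x 30 mm, 0.16 kg, flat on the bench left or right of the instrument. Origin: centre of underside; +x to the thin tip (x = 80), z up. Top face climbs 1:5 from 3 mm at the tip to 27 mm at x = -40; then the heel, 27 mm high, to x = -80, with an upright black grip rib centred at x = -60: 36 mm long in x, 16 mm wide in y, from 27 to 72 mm above the underside.
- tip (a point): The thin tip of the wedge, middle of its width, on the underside; axes as the wedge's.
- base: Fixed opened instrument on a grey service board (420 x 220 mm, top 12 mm above the bench); place and yaw vary. Origin: on the bench right below the sleeve mouth; +x points into the instrument, away from the robot, z up. The board spans x = -150 to 270. Aluminium panel and walls stand 46 mm above the board, 204 mm wide.
- mouth (a point): Middle of the steel sleeve's mouth, on the board's top; axes as the base's. The sleeve runs 35 mm in +x, inside 34 mm wide, 31 mm high; outside 50 wide, 35 high. Flared cheeks, 14 mm high, widen the entry 18 mm in front. The wedge goes in tip first along +x, its underside on the board. The bar's centre line is 50 mm behind the mouth.
- module: Power module: steel box 170 x 150 x 40 mm, green circuit board on top, 0.5 to 0.9 kg, behind a yellow bar, hinged at its back. Origin: middle of the bar, on its axis, 50 mm behind the mouth, 14 mm above the board; axes as the base's at rest. The hinge axis (along y) is 190 mm further back. Only gravity holds its front down. Top parts about 92 mm above the bench.
- bar (a point): Lowest point, in the middle, of the yellow round lift bar at the module's front (10 mm thick, 150 mm across). At rest on the red rests it is 9 mm above the board (21 above the bench); its rise is the lift. The wedge meets it with the tip 80 mm past the mouth; each further 5 mm lifts about 1 mm: at 4 mm lift the tip is 100 mm past and the heel's front 20 mm short of the mouth.
- tin: Bystander: red plastic bowl, 90 mm across, 35 mm high, on the other side from the wedge. Origin: centre of its underside.
- spool: Bystander: blue spool, 56 mm across, 35 mm high, standing left of the instrument. Origin: centre of its underside.
- driver: Bystander: red-handled screwdriver lying at the right. Origin: middle of its underside.
- carton: Bystander: cardboard box 120 x 90 x 50 mm at the left. Origin: centre of its underside.
- flux: Bystander: small white bottle, 40 mm across, 90 mm high, at the right beyond the screwdriver. Origin: centre of its underside.
- card: Bystander: green circuit card 80 x 110 mm, up to 20 mm high, lying in front of the robot. Origin: centre of its underside.
Things that resemble listed ones, but are neither listed nor needed, are in the scene too. What is meant by the wedge is not purple, and is the larger of those in its own colour.

How it is judged:
On the way:
1. the wedge's tip is inside the sleeve, at least 10 mm past its mouth, with the module still on its rests (x of tip in the frame of mouth above 0.01 m and y of tip in the frame of mouth between -0.008 and 0.008 m and z of tip in the frame of mouth below 0.01 m and angle between the x axis of wedge and the x axis of base, either way round below 0.15 rad and z of bar in the frame of base below 0.022 m), for 0.1 s.
At the end, for the whole second after the job is handed in: For the last second: bar 1.5 to 7 mm above its rests, borne by the wedge (0.7 N or more); wedge tip 70 mm or more past the mouth, within 8 mm of the middle and 10 mm of the board, in line within 0.15 rad, flat within 0.1 rad; fingers on the wedge with 1 N or more (z of bar in the frame of base between 0.0225 and 0.028 m and x of tip in the frame of mouth above 0.07 m and y of tip in the frame of mouth between -0.008 and 0.008 m and z of tip in the frame of mouth below 0.01 m and angle between the x axis of wedge and the x axis of base, either way round below 0.15 rad and contact force between wedge and module above 0.7 N and contact force between the fingers and wedge above 1 N and angle between wedge's own z axis and vertical below 0.1 rad); the arm keeps its last pose, push and grip.
It fails at once if the module is lifted 9 mm or more (z of bar in the frame of base above 0.03 m).
It fails at once if the robot touches the module (contact force between any of the fingers, the arm and module above 0.5 N).
It fails at once if another thing on the bench is moved more than 30 mm (distance of any of tin, spool, driver, carton, flux, card from where it was at the start of the episode above 0.03 m).
It also fails if it takes over 42 s, if anything falls off the work surface, if the arm or the gripper's body presses on something with over 40 N, if the wrist force passes 120 N, or if a joint passes its speed limit or range.

### The arm

A 6-joint arm with a two-finger parallel gripper is mounted at the origin on the work surface. World frame = base frame: x ahead of the robot, y to its left, z up, the work surface at z = 0. Lengths are in m, angles in rad, forces in N, time in s.
With the tool pointing down it reaches from about 0.375 to 0.9 m from the base axis. Payload 3.1 kg.
Tool frame: the origin (TCP) lies midway between the tips of the shut fingers; the grasp point (between the pads) lies 19 mm behind it (grip_point_offset is the distance from the TCP to the grasp point, in m); z points along the fingers, y is the line along which they close (so a half turn about z gives the same grasp; the last joint's range is limited). The gripper opens to 87 mm and grips with 3 to 60 N. Pads are 19 mm wide; open, the fingers measure 117 mm over their backs; the gripper's body (75 mm by 190 mm) begins 51 mm behind the grasp point.
Start: joints at [-1.417, 0.527, 1.433, -0, 1.181, -0.178], TCP at [0.204, -0.591, 0.223] pointing down, gripper open.
Joint ranges: [-3.08, 3.08], [-0.75, 2.2], [0.22, 2.44], [-1.43, 4.57], [0, 2.65], [-2.85, 2.85]. Speed limits (rad/s): [2.79, 2.79, 3.14, 3.14, 3.14, 3.14].

### API

Orientations are given as a unit quaternion [x, y, z, w].
In Python, from rig import get_obs, grab_frame, sign_off, grip_point_offset gives the robot as it stands.
- The arm moves only by the tool move_arm, never from a script. Its argument "deltas" is a list of rows, each an object with "travel": the shift along the world's x, y, z scaled (see below), a list of three; "turn": the turn, a rotation vector about the world's x, y, z scaled (see below), a list of three. In form: [{"travel": [dx, dy, dz], "turn": [rx, ry, rz]}, ...]. A call has exactly 10 rows; each row is the pose to reach, as a shift and turn from the pose commanded when the call began; what a row does not reach only later rows make up. The controller multiplies each number of a shift by 300 mm and each number of a turn by 60 degrees. A row lasts 1/12 s, in which the tool goes at most 41.7 mm and 7.16 degrees, less where a joint would pass 70% of its speed; a pose out of reach is approached as far as the arm can. A call with a number of a shift or a turn outside -1 to 1 is refused whole. A call with a gripper value outside its range is refused whole. "claw" is the opening, from 0 (shut) to 1 (fully open), set as the call begins (left out, the last holds). The fingers move at their own pace and stop on an object; "grip_force" is the grip in N (left out, the last holds). Time passes only in rows, so rows that repeat a pose let the fingers close, or fill a call up. It gives the time, the measured TCP pose, the force, the opening and the grip force at its end, in the units of the state.
- get_obs(): the state, without advancing time (a new reading comes with each control period).
- grab_frame(name): name is "scene" or "top"; returns a dict with "image" (400x640x3 uint8, blue, green, red), "fovy" (degrees; the focal length in pixels is half the picture's height over the tangent of half this angle, whatever the lens; pixels are square), "cx", "cy" (the principal point, pixels), "k1" (the pictures are not rectified: a ray, as slopes to the right and down, at radius r is drawn at 1 + k1 r^2 times it, then the intrinsics apply), "R" (3x3) and "t" (3): a world point X has camera coordinates R X + t. Camera axes: x right, y down, z forward; pixel columns grow to the right and rows downward; lengths in m; the calibration is good to about 2 mm. A picture is of the moment at which its call begins. There is no depth.
- sign_off(): hands the job in; it is judged then, once.
The state is a dict: "time": time; "qpos": joint angles; "dq": joint speeds; "joint_efforts": joint torques, N m; "tool_pos": TCP position; "ee_rot": TCP orientation; "wrist_force": force on the tool from outside, world axes, zero at the start; "wrist_torque": the same for the moment, N m; "grip_width": finger opening in m; "finger_force": force on a finger pad.
Only numpy, scipy, OpenCV 4.12 (cv2) and the standard library are available. Lean on these libraries where they do the work, as an engineer would, in place of code of your own. Each camera call takes 0.05 s, during which the arm holds its last target. There are 200 camera calls.

## Working session

There is one attempt and no reset: what is moved stays moved. The work goes in short steps, Python scripts to look and compute and a tool call to move; the robot and the scene stay as the last step left them, time stands still between calls to the robot, and variables do not carry over. Pictures are saved under pics/ and viewed, at most 10 in all, crops included, and the job is handed in when it is done.

Besides the shell and the picture viewer there is one more tool, called after "Request:" as name(argument=value, ...) on one line, values as JSON. move_arm: Moves the arm, as the interface text tells. Its arguments: {"type":"object","properties":{"deltas":{"type":"array"},"claw":{"type":"number"},"grip_force":{"type":"number"}},"required":["deltas"]}

```bash
mkdir -p pics; cat > h.py <<'E'
import numpy as np,cv2
from scipy.spatial.transform import Rotation as Rn
from rig import get_obs,grab_frame,sign_off,grip_point_offset
def K(f):
    F=f["image"].shape[0]/2/np.tan(np.radians(f["fovy"])/2); return np.array([[F,0,f["cx"]],[0,F,f["cy"]],[0,0,1.]])
def proj(f,X):
    c=np.atleast_2d(X)@np.array(f["R"]).T+f["t"]; s=c[:,:2]/c[:,2:]; r2=(s**2).sum(1,keepdims=True)
    k=K(f); return s*(1+f["k1"]*r2)*k[0,0]+k[:2,2]
def ray(f,p):
    s=cv2.undistortPoints(np.array(p,float).reshape(-1,1,2),K(f),np.array([f["k1"],0,0,0,0.]))[:,0]
    R=np.array(f["R"]); d=np.c_[s,np.ones(len(s))]@R; o=-R.T@np.array(f["t"]); return o,d
def onz(f,p,z):
    o,d=ray(f,p); return o+d*((z-o[2])/d[:,2:])
def tri(f1,p1,f2,p2):
    o1,d1=ray(f1,p1);o2,d2=ray(f2,p2);out=[]
    for a,b in zip(d1,d2):
        s=np.linalg.lstsq(np.c_[a,-b],o2-o1,rcond=None)[0]; A=o1+a*s[0];B=o2+b*s[1]; out.append(np.r_[(A+B)/2,np.linalg.norm(A-B)])
    return np.array(out)
def grab(n,save):
    f=grab_frame(n); cv2.imwrite(f"pics/{save}.png",f["image"]); import pickle; pickle.dump(f,open(f"pics/{save}.pkl","wb")); return f
def load(s):
    import pickle; return pickle.load(open(f"pics/{s}.pkl","rb"))
E
python3 - <<'E'
from h import *
for n in("scene","top"):
    f=grab(n,n+"0"); print(n,f["fovy"],f["k1"],-np.array(f["R"]).T@f["t"],f["R"])
print(get_obs(),grip_point_offset)
E
```

```text
scene 49.71202384276669 -0.10322979046986593 [ 1.24350366 -0.17349318  1.09223736] [[ 0.24864991  0.9685683  -0.0069769 ]
 [ 0.78930775 -0.20679474 -0.57812561]
 [-0.56139692  0.13824396 -0.81591795]]
top 43.64263773544791 0.005924337672770645 [ 0.3180553  -0.0166908   1.54791645] [[-0.0179701  -0.99982009 -0.00607097]
 [-0.99055781  0.01862836 -0.1358242 ]
 [ 0.13591286  0.00357288 -0.99071435]]
{'time': 0.1, 'qpos': array([-1.41749398e+00,  5.28354702e-01,  1.43376413e+00, -1.61902879e-05,
        1.18139644e+00, -1.78503074e-01]), 'dq': array([-5.59342729e-04,  1.97575261e-04, -3.12483862e-03, -7.63505357e-04,
        2.25892254e-04, -1.17750068e-05]), 'joint_efforts': array([ 1.52462794e-04, -4.40984952e+01, -1.77151448e+01,  6.34144549e-02,
        5.34250389e-02, -5.97988151e-05]), 'tool_pos': array([ 0.20351443, -0.59024692,  0.22168405]), 'ee_rot': array([ 9.86268717e-01,  1.65145675e-01,  4.62695165e-06, -9.61326532e-04]), 'wrist_force': array([-0.31708274,  0.69461478, -0.45213821]), 'wrist_torque': array([-0.00254795,  0.01399477, -0.01230186]), 'finger_force': 0.0, 'grip_width': 0.08698416274290414} 0.0187
```

View pics/scene0.png

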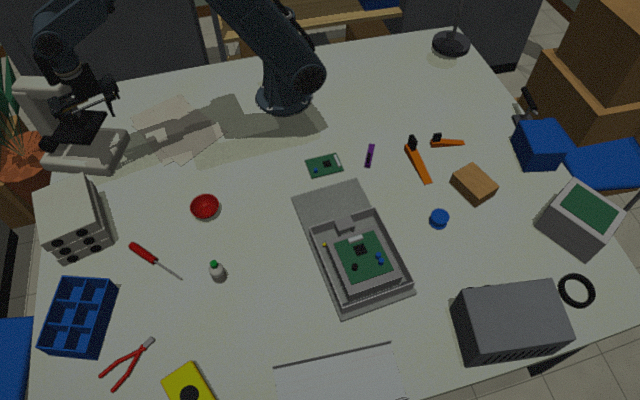

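View pics/top0.png

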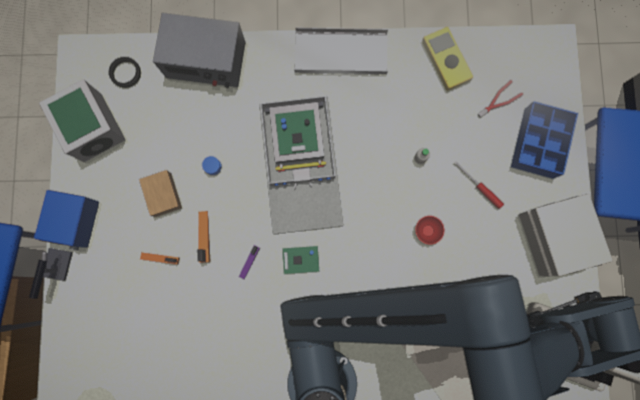

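The scene shows three wedge-like things: an orange one at top (204,237) / scene (418,160), a shorter orange one at top (160,258) / scene (447,142), and a purple one at top (249,262) / scene (370,155). The first fits, being orange and the larger of the two. I'll check that and the sleeve in enlarged crops.

```bash
python3 - <<'E'
from h import *
t=load("top0")["image"];s=load("scene0")["image"]
def c(im,x,y,w,h,k): 
    o=cv2.resize(im[y:y+h,x:x+w],None,fx=k,fy=k,interpolation=cv2.INTER_CUBIC); return cv2.convertScaleAbs(o,alpha=1.3)
cv2.imwrite("pics/w.png",np.hstack([c(t,135,200,80,75,5),c(s,395,125,80,75,5)]))
cv2.imwrite("pics/b.png",np.hstack([c(t,255,90,95,145,4),c(s,285,175,95,145,4)]))
E
```

```text
(no output)
```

View pics/w.png

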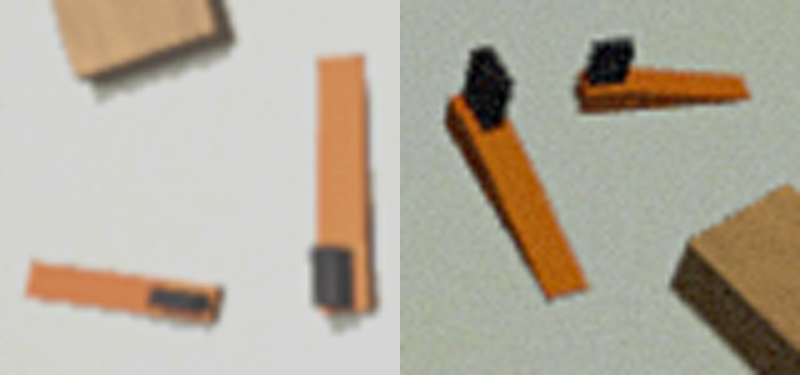

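View pics/b.png

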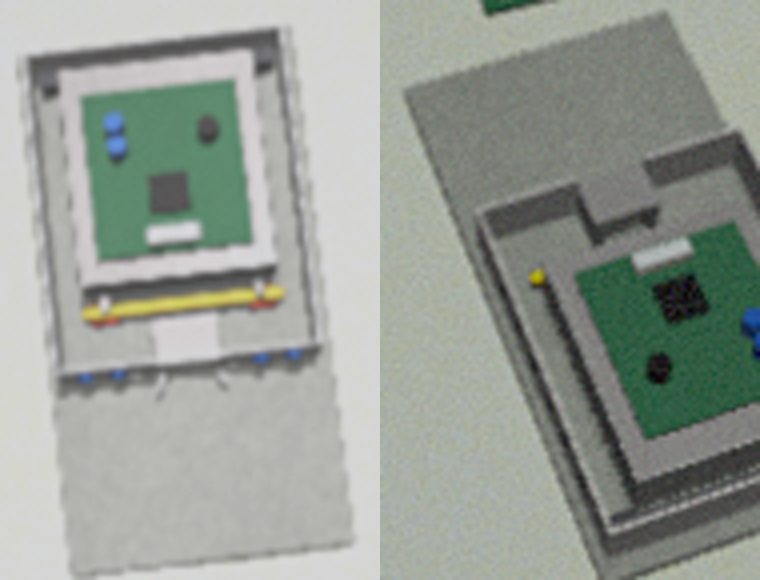

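Left in the first crop is the larger orange wedge, about 160 mm long, with its tip at crop (318..363,57) and rib at (313..350,248..308). The other orange wedge is clearly smaller. The second crop shows the board's front corners, the bar ends and the bright sleeve top. Next I'll fit the poses.

```bash
cat >> h.py <<'E'
from scipy.optimize import least_squares
def fit(obs,x0):  # obs: (frame, pixel, model pt mm); x: x,y,z,yaw
    M=np.array([o[2] for o in obs])/1e3
    def X(p): return Rn.from_euler('z',p[3]).apply(M)+p[:3]
    def r(p): return np.concatenate([(proj(o[0],x)[0]-o[1]) for o,x in zip(obs,X(p))])
    s=least_squares(r,x0,loss='soft_l1'); return s.x,r(s.x).reshape(-1,2)
E
python3 - <<'E'
from h import *
T=load("top0");S=load("scene0")
def P(u,v,ox,oy,k,sh=0): return np.array([(u-sh+.5)/k-.5+ox,(v+.5)/k-.5+oy])
w=[(T,P(u,v,135,200,5),m) for u,v,m in[(318,58,(80,15,3)),(363,56,(80,-15,3)),(377,311,(-80,-15,27)),(313,248,(-42,8,72)),(350,248,(-42,-8,72)),(350,308,(-78,-8,72)),(313,306,(-78,8,72))]]
w+=[(S,P(u,v,395,125,5,400),m) for u,v,m in[(590,288,(80,15,3)),(548,300,(80,-15,3)),(458,95,(-80,-15,27))]]
x,r=fit(w,[.4,.3,0,0]);print("wedge",x.round(4),r.round(1).tolist())
b=[(T,P(u,v,255,90,4),m) for u,v,m in[(75,577,(-150,110,12)),(353,543,(-150,-110,12)),(83,315,(50,75,26)),(284,293,(50,-75,26)),(157,318,(35,25,47)),(218,315,(35,-25,47)),(218,362,(0,-25,47)),(157,365,(0,25,47))]]
b+=[(S,P(u,v,285,175,4,380),m) for u,v,m in[(405,90,(-150,-110,12)),(668,12,(-150,110,12)),(538,278,(50,-75,26))]]
x,r=fit(b,[.6,.05,0,.1]);print("base",x.round(4),r.round(1).tolist())
print(tri(T,[w[0][1],w[1][1],b[0][1],b[1][1],b[3][1]],S,[w[7][1],w[8][1],b[9][1],b[8][1],b[10][1]]).round(4))
E
```

```text
wedge [0.4447 0.3535 0.003  0.0918] [[-0.6, 0.4], [0.0, -0.3], [-0.5, -0.2], [0.0, -0.0], [-2.0, -0.6], [-1.0, -0.4], [1.0, 0.6], [-0.7, -0.2], [-0.6, -0.1], [-3.7, 0.6]]
base [ 6.088e-01  4.860e-02 -3.000e-04  9.370e-02] [[-1.5, -0.2], [-0.1, 0.4], [0.9, -0.1], [-1.4, 0.1], [-1.5, 0.7], [-0.6, -0.4], [0.7, -1.0], [-0.3, 0.1], [-1.0, -0.2], [-0.7, -0.0], [-1.3, 0.6]]
[[ 0.5246  0.3755  0.0065  0.0032]
 [ 0.5254  0.3473  0.0044  0.0019]
 [ 0.4493  0.1428  0.0117  0.0069]
 [ 0.4711 -0.0738  0.0117  0.0032]
 [ 0.6658 -0.0218  0.0293  0.008 ]]
```

```bash
python3 - <<'E'
from h import *
T=load("top0");S=load("scene0")
def P(u,v,ox,oy,k,sh=0): return np.array([(u-sh+.5)/k-.5+ox,(v+.5)/k-.5+oy])
w=[(T,P(u,v,135,200,5),m) for u,v,m in[(318,58,(80,15,3)),(363,56,(80,-15,3)),(377,311,(-80,-15,0)),(313,248,(-42,8,72)),(350,248,(-42,-8,27)),(350,308,(-78,-8,27)),(313,306,(-78,8,72))]]
w+=[(S,P(u,v,395,125,5,400),m) for u,v,m in[(590,288,(80,15,3)),(548,300,(80,-15,3))]]
x,r=fit(w,[.4,.3,0,0]);print("wedge",x.round(4),r.round(1).tolist())
a=x[3];print("rib",x[:2]-.06*np.array([np.cos(a),np.sin(a)]))
q=get_obs()["ee_rot"];print(Rn.from_quat(q).as_matrix().round(3))
E
```

```text
wedge [0.4453 0.3561 0.0025 0.0655] [[-0.7, 0.0], [-0.1, -0.4], [0.1, 0.1], [-1.2, -0.3], [0.5, 0.1], [1.1, -0.0], [-0.6, 0.4], [-0.4, 0.1], [-0.4, 0.1]]
rib [0.38547529 0.35213644]
[[ 0.945  0.326 -0.   ]
 [ 0.326 -0.945  0.002]
 [ 0.    -0.002 -1.   ]]
```

Request:
move_arm(deltas=[{"travel":[0.08,0.1,0],"turn":[0,0,-0.03]},{"travel":[0.16,0.2,0],"turn":[0,0,-0.06]},{"travel":[0.25,0.3,0],"turn":[0,0,-0.09]},{"travel":[0.33,0.4,0],"turn":[0,0,-0.12]},{"travel":[0.41,0.5,0],"turn":[0,0,-0.15]},{"travel":[0.49,0.6,0],"turn":[0,0,-0.18]},{"travel":[0.57,0.7,0],"turn":[0,0,-0.2]},{"travel":[0.66,0.8,0],"turn":[0,0,-0.22]},{"travel":[0.74,0.9,0],"turn":[0,0,-0.24]},{"travel":[0.82,1.0,0],"turn":[0,0,-0.255]}], claw=1)

```text
time: 0.93
tool_pos: [0.4504, -0.2891, 0.2223]
ee_rot: [0.999, 0.032, -0.0, -0.0]
wrist_force: [0.2, 1.0, 0.2]
grip_width: 0.0869
finger_force: 0.0
```

Request:
move_arm(deltas=[{"travel":[0.02,0.1,0],"turn":[0,0,0]},{"travel":[0.04,0.2,0],"turn":[0,0,0]},{"travel":[0.06,0.3,0],"turn":[0,0,0]},{"travel":[0.08,0.4,0],"turn":[0,0,0]},{"travel":[0.1,0.5,0],"turn":[0,0,0]},{"travel":[0.12,0.6,0],"turn":[0,0,0]},{"travel":[0.14,0.7,0],"turn":[0,0,0]},{"travel":[0.15,0.8,0],"turn":[0,0,0]},{"travel":[0.16,0.9,0],"turn":[0,0,0]},{"travel":[0.17,1.0,0],"turn":[0,0,0]}])

```text
time: 1.77
tool_pos: [0.5003, 0.0107, 0.2222]
ee_rot: [0.999, 0.032, -0.0, -0.0]
wrist_force: [0.8, -0.1, 0.1]
grip_width: 0.087
finger_force: 0.0
```

Request:
move_arm(deltas=[{"travel":[-0.03,0.1,0],"turn":[0,0,0]},{"travel":[-0.06,0.2,0],"turn":[0,0,0]},{"travel":[-0.1,0.3,0],"turn":[0,0,0]},{"travel":[-0.14,0.4,0],"turn":[0,0,0]},{"travel":[-0.18,0.5,0],"turn":[0,0,0]},{"travel":[-0.22,0.6,0],"turn":[0,0,0]},{"travel":[-0.26,0.7,0],"turn":[0,0,0]},{"travel":[-0.3,0.8,0],"turn":[0,0,0]},{"travel":[-0.34,0.9,0],"turn":[0,0,0]},{"travel":[-0.38,1.0,0],"turn":[0,0,0]}])

```text
time: 2.6
tool_pos: [0.3855, 0.3104, 0.2223]
ee_rot: [0.999, 0.032, -0.0, 0.0]
wrist_force: [0.3, 0.2, 0.5]
grip_width: 0.087
finger_force: 0.0
```

Request:
move_arm(deltas=[{"travel":[0,0.07,-0.05],"turn":[0,0,0]},{"travel":[0,0.138,-0.12],"turn":[0,0,0]},{"travel":[0,0.138,-0.2],"turn":[0,0,0]},{"travel":[0,0.138,-0.28],"turn":[0,0,0]},{"travel":[0,0.138,-0.36],"turn":[0,0,0]},{"travel":[0,0.138,-0.43],"turn":[0,0,0]},{"travel":[0,0.138,-0.5],"turn":[0,0,0]},{"travel":[0,0.138,-0.56],"turn":[0,0,0]},{"travel":[0,0.138,-0.61],"turn":[0,0,0]},{"travel":[0,0.138,-0.63],"turn":[0,0,0]}])

```text
time: 3.43
tool_pos: [0.3853, 0.3497, 0.0313]
ee_rot: [0.999, 0.032, -0.002, 0.001]
wrist_force: [0.2, -0.2, -0.1]
grip_width: 0.087
finger_force: 0.0
```

```bash
python3 - <<'E'
from h import *
T=grab("top","t1");S=grab("scene","s1");print(get_obs()["tool_pos"],get_obs()["wrist_force"])
c=lambda im,x,y,w,h,k: cv2.convertScaleAbs(cv2.resize(im[y:y+h,x:x+w],None,fx=k,fy=k,interpolation=cv2.INTER_CUBIC),alpha=1.3)
cv2.imwrite("pics/c1.png",np.hstack([c(T["image"],165,200,80,75,5),c(S["image"],380,110,80,75,5)]))
E
```

```text
[0.38580114 0.34998837 0.03238523] [ 0.37284786 -0.4404563   0.28143696]
```

View pics/c1.png

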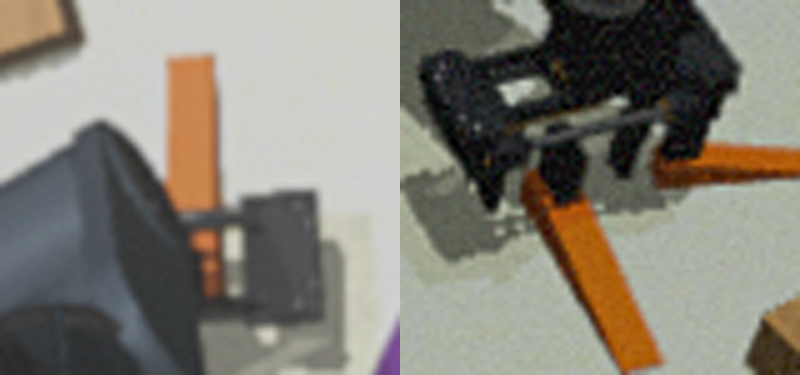

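The fingers at crop (490,190) and (625,160) straddle the rib at (560,170), so I'll close.

Request:
move_arm(deltas=[{"travel":[0,0,0],"turn":[0,0,0]},{"travel":[0,0,0],"turn":[0,0,0]},{"travel":[0,0,0],"turn":[0,0,0]},{"travel":[0,0,0],"turn":[0,0,0]},{"travel":[0,0,0],"turn":[0,0,0]},{"travel":[0,0,0],"turn":[0,0,0]},{"travel":[0,0,0],"turn":[0,0,0]},{"travel":[0,0,0],"turn":[0,0,0]},{"travel":[0,0,0],"turn":[0,0,0]},{"travel":[0,0,0],"turn":[0,0,0]}], claw=0, grip_force=40)

```text
time: 4.37
tool_pos: [0.3866, 0.3505, 0.0335]
ee_rot: [0.999, 0.032, -0.0, -0.0]
wrist_force: [0.2, 0.6, 0.3]
grip_width: 0.0287
finger_force: 0.0
```

Request:
move_arm(deltas=[{"travel":[0,0,0],"turn":[0,0,0]},{"travel":[0,0,0],"turn":[0,0,0]},{"travel":[0,0,0],"turn":[0,0,0]},{"travel":[0,0,0],"turn":[0,0,0]},{"travel":[0,0,0.05],"turn":[0,0,0]},{"travel":[0,0,0.1],"turn":[0,0,0]},{"travel":[0,0,0.15],"turn":[0,0,0]},{"travel":[0,0,0.2],"turn":[0,0,0]},{"travel":[0,0,0.25],"turn":[0,0,0]},{"travel":[0,0,0.3],"turn":[0,0,0]}])

```text
time: 5.2
tool_pos: [0.386, 0.3501, 0.1239]
ee_rot: [0.999, 0.032, -0.001, 0.0]
wrist_force: [-0.4, 0.2, -1.7]
grip_width: 0.0156
finger_force: 39.8
```

Request:
move_arm(deltas=[{"travel":[0.02,-0.1,0],"turn":[0,0,0]},{"travel":[0.04,-0.2,0],"turn":[0,0,0]},{"travel":[0.06,-0.3,0],"turn":[0,0,0]},{"travel":[0.08,-0.4,0],"turn":[0,0,0]},{"travel":[0.1,-0.5,0],"turn":[0,0,0]},{"travel":[0.12,-0.6,0],"turn":[0,0,0.01]},{"travel":[0.14,-0.7,0],"turn":[0,0,0.02]},{"travel":[0.15,-0.8,0],"turn":[0,0,0.027]},{"travel":[0.16,-0.9,0],"turn":[0,0,0.027]},{"travel":[0.17,-1.0,0],"turn":[0,0,0.027]}])

```text
time: 6.03
tool_pos: [0.4371, 0.0491, 0.1234]
ee_rot: [0.999, 0.047, -0.0, -0.0]
wrist_force: [0.7, 0.9, -2.5]
grip_width: 0.016
finger_force: 39.8
```

```bash
python3 - <<'E'
from h import *
T=grab("top","t2");S=grab("scene","s2");o=get_obs();print(o["tool_pos"],o["wrist_force"],o["grip_width"],o["finger_force"])
print(Rn.from_quat(o["ee_rot"]).as_matrix()[:,0].round(4))
c=lambda im,x,y,w,h,k: cv2.convertScaleAbs(cv2.resize(im[y:y+h,x:x+w],None,fx=k,fy=k,interpolation=cv2.INTER_CUBIC),alpha=1.3)
print(proj(T,[.45,.05,.09]),proj(S,[.45,.05,.09]))
cv2.imwrite("pics/c2.png",np.hstack([c(T["image"],255,170,80,100,5),c(S["image"],290,120,80,100,5)]))
E
```

```text
[0.43882887 0.04691787 0.12353562] [ 0.35632115 -0.11341547 -0.88732114] 0.015538077577009842 39.84564266167581
[0.9962 0.0875 0.0012]
[[301.1882981  230.57409184]] [[327.64018277 167.94715882]]
```

View pics/c2.png

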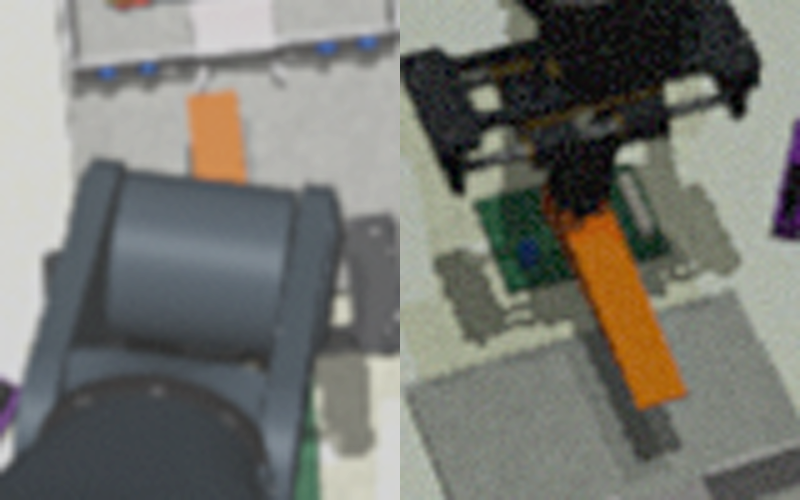

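The wedge is held, with its tip at top-crop (188,96)-(236,90) and scene-crop (645,408)-(690,392). The flared cheeks are at about (205,75) and (280,72) in the top crop.

```bash
python3 - <<'E'
from h import *
T=load("t2");S=load("s2")
def P(u,v,ox,oy,k,sh=0): return np.array([(u-sh+.5)/k-.5+ox,(v+.5)/k-.5+oy])
tp=[P(188,96,255,170,5),P(236,90,255,170,5)];sp=[P(690,392,290,120,5,400),P(645,408,290,120,5,400)]
X=tri(T,tp,S,sp);print(X.round(4),X.mean(0).round(4))
w=[(T,tp[0],(80,15,3)),(T,tp[1],(80,-15,3)),(S,sp[0],(80,15,3)),(S,sp[1],(80,-15,3))]
print("on z=.092",onz(T,tp,.092).mean(0),onz(S,sp,.092).mean(0))
# tool prediction
o=np.array([.4388,.0469]);print("pred tip",o+.14*np.array([.9962,.0875]))
# sleeve front edges, top
print("sleeve front top edges",onz(T,[P(195,50,255,170,5),P(273,42,255,170,5)],.047).round(4))
B=np.array([.6088,.0486,0]);R=Rn.from_euler('z',.0937)
pts=np.array([[0,25,47],[0,-25,47],[35,25,47],[35,-25,47],[0,17,12],[0,-17,12],[-18,0,26],[0,102,58],[0,-102,58],[270,110,12],[270,-110,12],[-150,110,12],[-150,-110,12]])/1e3
T0=load("top0");S0=load("scene0")
for f,ox,oy,k,n in((T0,255,90,4,"t"),(S0,285,175,4,"s")):
    p=(proj(f,R.apply(pts)+B)-[ox,oy]+.5)*k; p[:,0]+=0 if n=="t" else 0; print(p.round(0).tolist())
c=lambda im,x,y,w,h,k: cv2.convertScaleAbs(cv2.resize(im[y:y+h,x:x+w],None,fx=k,fy=k,interpolation=cv2.INTER_CUBIC),alpha=1.4)
a=c(T0["image"],265,155,80,50,10);b=c(S0["image"],305,195,80,50,10)
for f,im,ox,oy in((T0,a,265,155),(S0,b,305,195)):
    for q in proj(f,R.apply(pts)+B): cv2.circle(im,tuple(int(v) for v in ((q-[ox,oy]+.5)*10)),4,(255,0,255),1)
cv2.imwrite("pics/c3.png",cv2.resize(np.vstack([a,b]),(480,600)))
E
```

```text
[[5.739e-01 7.500e-02 9.400e-02 4.000e-04]
 [5.773e-01 4.710e-02 9.290e-02 1.300e-03]] [0.5756 0.0611 0.0934 0.0008]
on z=.092 [0.57576156 0.06074206 0.092     ] [0.57470181 0.06184092 0.092     ]
pred tip [0.578268 0.05915 ]
sleeve front top edges [[0.6106 0.0732 0.047 ]
 [0.6147 0.0255 0.047 ]]
[[156.0, 366.0], [221.0, 358.0], [151.0, 321.0], [216.0, 314.0], [169.0, 373.0], [212.0, 368.0], [192.0, 390.0], [54.0, 374.0], [322.0, 344.0], [18.0, 55.0], [292.0, 25.0], [69.0, 577.0], [353.0, 545.0]]
[[260.0, 168.0], [195.0, 188.0], [278.0, 207.0], [213.0, 227.0], [247.0, 197.0], [204.0, 210.0], [218.0, 174.0], [359.0, 129.0], [93.0, 211.0], [526.0, 478.0], [220.0, 589.0], [286.0, 12.0], [22.0, 89.0]]
```

View pics/c3.png

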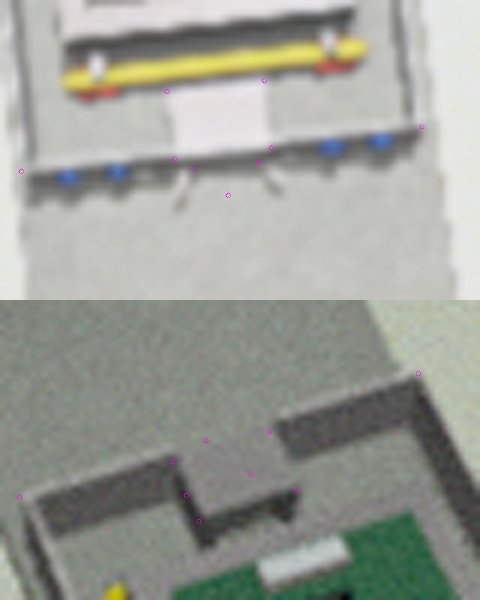

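The model overlay agrees with the sleeve to within about 1 px in both views: top suggests slightly less y, scene slightly more. I'll lower the wedge to just in front of the flare and compare it with the sleeve directly.

Request:
move_arm(deltas=[{"travel":[0.01,-0.02,0],"turn":[0,0,0.005]},{"travel":[0.02,-0.04,0],"turn":[0,0,0.005]},{"travel":[0.033,-0.052,-0.03],"turn":[0,0,0.005]},{"travel":[0.033,-0.052,-0.07],"turn":[0,0,0.005]},{"travel":[0.033,-0.052,-0.11],"turn":[0,0,0.005]},{"travel":[0.033,-0.052,-0.15],"turn":[0,0,0.005]},{"travel":[0.033,-0.052,-0.19],"turn":[0,0,0.005]},{"travel":[0.033,-0.052,-0.22],"turn":[0,0,0.005]},{"travel":[0.033,-0.052,-0.24],"turn":[0,0,0.005]},{"travel":[0.033,-0.052,-0.245],"turn":[0,0,0.005]}])

```text
time: 6.97
tool_pos: [0.447, 0.0355, 0.0488]
ee_rot: [0.999, 0.05, -0.001, -0.0]
wrist_force: [-0.3, 0.2, -1.7]
grip_width: 0.0158
finger_force: 39.8
```

```bash
python3 - <<'E'
from h import *
T=grab("top","t3");S=grab("scene","s3");o=get_obs();print(o["tool_pos"],o["wrist_force"],o["time"])
print(Rn.from_quat(o["ee_rot"]).as_matrix()[:,0].round(4))
c=lambda im,x,y,w,h,k: cv2.convertScaleAbs(cv2.resize(im[y:y+h,x:x+w],None,fx=k,fy=k,interpolation=cv2.INTER_CUBIC),alpha=1.4)
cv2.imwrite("pics/c4.png",np.hstack([c(T["image"],270,155,50,70,8),c(S["image"],305,165,50,70,8)]))
E
```

```text
[0.44745487 0.03521168 0.04969685] [-0.25863676 -0.49560307 -0.44768635] 7.0667
[ 9.951e-01  9.880e-02 -6.000e-04]
```

View pics/c4.png

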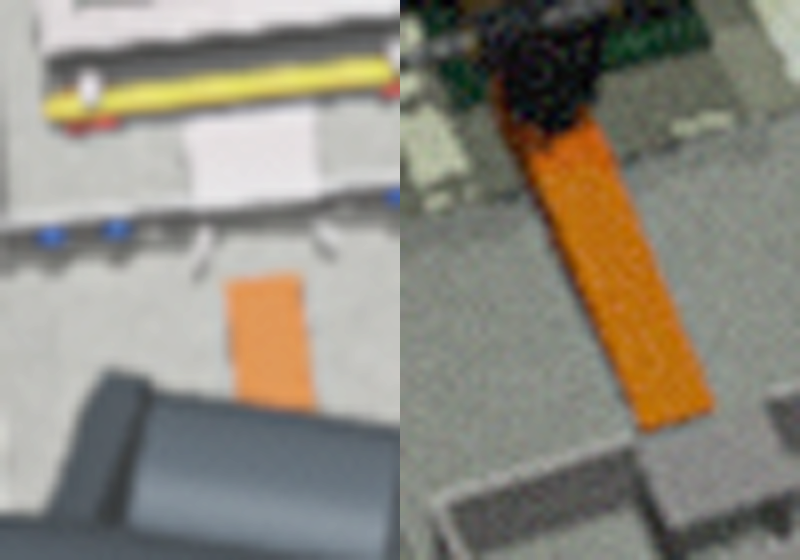

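The wedge tip is at top-crop (226,283)-(300,273) and scene-crop (638,430)-(715,410). The sleeve top is at top-crop (185,122),(317,107),(192,202),(323,190), with flare ends at (195,278) and (338,255). In the scene crop the sleeve corners are (635,437),(765,395),(673,530),(808,490).

```bash
python3 - <<'E'
from h import *
T=load("t3");S=load("s3")
def P(l,ox,oy,k,sh=0): return [np.array([(u-sh+.5)/k-.5+ox,(v+.5)/k-.5+oy]) for u,v in l]
B=np.array([.6088,.0486,0]);R=Rn.from_euler('z',.0937)
def b(f,p,z): return (R.inv().apply(onz(f,p,z)-B)*1e3).round(1).tolist()
t=lambda l:P(l,270,155,8); s=lambda l:P(l,305,165,8,400)
print("T tip",b(T,t([(226,283),(300,273)]),.019)," sleeve",b(T,t([(192,202),(323,190),(185,122),(317,107)]),.047)," flare",b(T,t([(195,278),(338,255)]),.026))
print("T wedge right/left edge back",b(T,t([(235,400),(314,405)]),.027))
print("T bar",b(T,t([(45,108)]),.026))
print("S tip",b(S,s([(715,410),(638,430)]),.019)," sleeve",b(S,s([(765,395),(635,437),(808,490),(673,530)]),.047))
print("S wedge back",b(S,s([(600,130),(545,195)]),.043))
E
```

```text
T tip [[-24.3, 15.9, 19.0], [-23.6, -13.1, 19.0]]  sleeve [[3.5, 24.5, 47.0], [2.5, -25.7, 47.0], [34.8, 24.0, 47.0], [34.9, -26.9, 47.0]]  flare [[-22.2, 27.4, 26.0], [-19.5, -28.5, 26.0]]
T wedge right/left edge back [[-71.4, 17.0, 27.0], [-76.8, -13.0, 27.0]]
T bar [[51.0, 78.4, 26.0]]
S tip [[-24.1, 18.6, 19.0], [-25.7, -11.3, 19.0]]  sleeve [[-7.3, 30.2, 47.0], [-6.6, -20.4, 47.0], [35.4, 29.4, 47.0], [34.3, -21.7, 47.0]]
S wedge back [[-144.2, 17.9, 43.0], [-122.2, -12.6, 43.0]]
```

Request:
move_arm(deltas=[{"travel":[0,-0.003,-0.004],"turn":[0,0,0]},{"travel":[0,-0.003,-0.008],"turn":[0,0,0]},{"travel":[0,-0.003,-0.01],"turn":[0,0,0]},{"travel":[0.019,-0.001,-0.01],"turn":[0,0,0]},{"travel":[0.038,0,-0.01],"turn":[0,0,0]},{"travel":[0.057,0.002,-0.01],"turn":[0,0,0]},{"travel":[0.076,0.004,-0.01],"turn":[0,0,0]},{"travel":[0.095,0.006,-0.01],"turn":[0,0,0]},{"travel":[0.114,0.007,-0.01],"turn":[0,0,0]},{"travel":[0.133,0.009,-0.01],"turn":[0,0,0]}])

```text
time: 7.9
tool_pos: [0.4882, 0.0377, 0.047]
ee_rot: [0.999, 0.049, 0.0, 0.0]
wrist_force: [-0.1, -0.5, -2.4]
grip_width: 0.0157
finger_force: 39.8
```

```bash
python3 -c "
from h import *
T=grab('top','t4');o=get_obs();print(o['tool_pos'],o['wrist_force'],o['wrist_torque'],o['time'])"
```

```text
[0.48997528 0.03751734 0.04716899] [ 1.52692917 -0.37260222 -0.47816772] [ 0.02977236 -0.03884398  0.03498981] 7.95
```

Request:
move_arm(deltas=[{"travel":[0.01,0.001,-0.002],"turn":[0,0,0]},{"travel":[0.02,0.002,-0.004],"turn":[0,0,0]},{"travel":[0.035,0.003,-0.004],"turn":[0,0,0]},{"travel":[0.05,0.005,-0.004],"turn":[0,0,0]},{"travel":[0.065,0.006,-0.004],"turn":[0,0,0]},{"travel":[0.08,0.0075,-0.004],"turn":[0,0,0]},{"travel":[0.095,0.009,-0.004],"turn":[0,0,0]},{"travel":[0.11,0.01,-0.004],"turn":[0,0,0]},{"travel":[0.12,0.011,-0.004],"turn":[0,0,0]},{"travel":[0.13,0.012,-0.004],"turn":[0,0,0]}])

```text
time: 8.78
tool_pos: [0.5268, 0.0412, 0.0458]
ee_rot: [0.999, 0.049, 0.0, 0.0]
wrist_force: [0.4, 0.4, -1.7]
grip_width: 0.0156
finger_force: 39.8
```

```bash
python3 - <<'E'
from h import *
T=grab("top","t5");S=grab("scene","s5")
o=get_obs();print(o['tool_pos'],o['wrist_force'],o['wrist_torque'],o['time'])
c=lambda im,x,y,w,h,k: cv2.convertScaleAbs(cv2.resize(im[y:y+h,x:x+w],None,fx=k,fy=k,interpolation=cv2.INTER_CUBIC),alpha=1.4)
cv2.imwrite("pics/c5.png",np.hstack([c(T["image"],270,145,50,70,8),c(S["image"],305,165,50,70,8)]))
E
```

```text
[0.52711203 0.04118992 0.0458553 ] [ 0.83608682 -1.13484643 -1.91851769] [ 0.04526028  0.06939564 -0.05383465] 8.8833
```

View pics/c5.png

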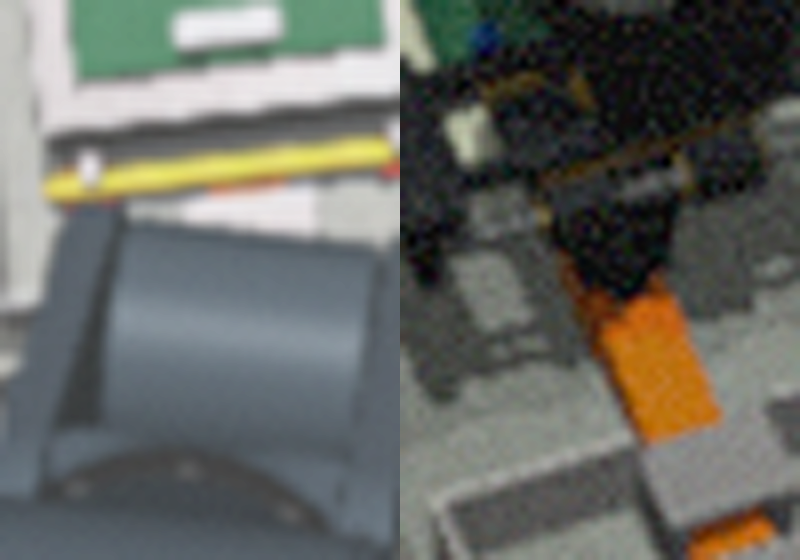

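The scene crop shows the wedge straight in the sleeve, with orange emerging behind it at (730,535). Tip travel is about 55 mm, and there are no side forces. I'll continue toward the bar.

Request:
move_arm(deltas=[{"travel":[0.01,0.001,0],"turn":[0,0,0]},{"travel":[0.02,0.002,0],"turn":[0,0,0]},{"travel":[0.03,0.003,0],"turn":[0,0,0]},{"travel":[0.04,0.004,0],"turn":[0,0,0]},{"travel":[0.05,0.005,0],"turn":[0,0,0]},{"travel":[0.06,0.0055,0],"turn":[0,0,0]},{"travel":[0.07,0.0065,0],"turn":[0,0,0]},{"travel":[0.08,0.0075,0],"turn":[0,0,0]},{"travel":[0.083,0.008,0],"turn":[0,0,0]},{"travel":[0.083,0.008,0],"turn":[0,0,0]}])

```text
time: 9.72
tool_pos: [0.5498, 0.0437, 0.0457]
ee_rot: [0.999, 0.049, -0.002, -0.0]
wrist_force: [-4.7, -1.4, 1.0]
grip_width: 0.0161
finger_force: 39.9
```

Request:
move_arm(deltas=[{"travel":[0.003,0,0],"turn":[0,0,0]},{"travel":[0.006,0.0005,0],"turn":[0,0,0]},{"travel":[0.009,0.001,0],"turn":[0,0,0]},{"travel":[0.012,0.001,0],"turn":[0,0,0]},{"travel":[0.015,0.0015,0],"turn":[0,0,0]},{"travel":[0.018,0.0015,0],"turn":[0,0,0]},{"travel":[0.021,0.002,0],"turn":[0,0,0]},{"travel":[0.024,0.002,0],"turn":[0,0,0]},{"travel":[0.027,0.0025,0],"turn":[0,0,0]},{"travel":[0.027,0.0025,0],"turn":[0,0,0]}])

```text
time: 10.55
tool_pos: [0.5547, 0.0448, 0.0457]
ee_rot: [0.999, 0.049, -0.005, -0.001]
wrist_force: [-9.7, -2.5, 5.6]
grip_width: 0.0158
finger_force: 40.0
```

```bash
cat > lift.py <<'E'
from h import *
B=np.array([.6088,.0486,0]);R=Rn.from_euler('z',.0937)
W=lambda p:R.apply(np.array(p)/1e3)+B
def yel(im):
    im=im.astype(float); sub=im[235:255,315:335]; m=np.minimum(sub[...,1],sub[...,2])-sub[...,0]-25
    m=np.clip(m,0,None); yy,xx=np.mgrid[235:255,315:335]; return np.r_[(m*xx).sum(),(m*yy).sum()]/max(m.sum(),1e-9),m.sum()
ref=np.mean([load(s)["image"].astype(np.float32) for s in("scene0","s1","s2","s3")],0)
fs=[grab_frame("scene") for _ in range(6)]; now=np.mean([f["image"].astype(np.float32) for f in fs],0)
f=fs[0];print("pred px for 4mm bar:",(proj(f,W([50,-75,30]))-proj(f,W([50,-75,26]))).round(2), proj(f,W([50,-75,26])).round(1))
print("yellow ref",yel(ref),"now",yel(now))
g=lambda a:cv2.cvtColor(a.clip(0,255).astype(np.uint8),cv2.COLOR_BGR2GRAY).astype(np.float32)
def ecc(r):
    x0,y0,x1,y1=r;M=np.eye(2,3,dtype=np.float32)
    cc,M=cv2.findTransformECC(g(ref)[y0:y1,x0:x1],g(now)[y0:y1,x0:x1],M,cv2.MOTION_TRANSLATION,(3,200,1e-6),None,3)
    return M[:,2].round(2),round(cc,3)
for n,X in(("front of module",[75,-40,80]),("mid",[130,0,80]),("back",[200,0,80]),("fixed wall back",[262,0,50])):
    p=proj(f,W(X))[0]; x,y=p.astype(int)
    lift=4*(240-X[0])/190; print(n,p.round(0),"pred 4mm",(proj(f,W(np.array(X)+[0,0,lift]))[0]-p).round(2),ecc((x-14,y-10,x+14,y+10)))
o=get_obs();print(o['tool_pos'],o['wrist_force'],o['time'])
E
python3 lift.py
```

```text
pred px for 4mm bar: [[ 0.  -0.7]] [[322.8 244.7]]
yellow ref (array([323.86946652, 243.80628074]), np.float64(660.75)) now (array([323.90923386, 243.6313188 ]), np.float64(741.8333207368851))
front of module [338. 239.] pred 4mm [ 0.04 -0.65] (array([-0.04, -0.28], dtype=float32), 0.962)
mid [360. 251.] pred 4mm [ 0.06 -0.42] (array([ 0.05, -0.04], dtype=float32), 0.997)
back [370. 274.] pred 4mm [ 0.03 -0.14] (array([0.11, 0.03], dtype=float32), 0.994)
fixed wall back [379. 299.] pred 4mm [-0.02  0.07] (array([ 0.06, -0.02], dtype=float32), 0.999)
[0.55472872 0.04480809 0.04570091] [-9.65969873 -2.17510355  6.18106484] 10.85
```

Request:
move_arm(deltas=[{"travel":[0.003,0,0.001],"turn":[0,0,0]},{"travel":[0.006,0.0005,0.002],"turn":[0,0,0]},{"travel":[0.01,0.001,0.002],"turn":[0,0,0]},{"travel":[0.014,0.001,0.002],"turn":[0,0,0]},{"travel":[0.018,0.0015,0.002],"turn":[0,0,0]},{"travel":[0.022,0.002,0.002],"turn":[0,0,0]},{"travel":[0.026,0.0025,0.002],"turn":[0,0,0]},{"travel":[0.03,0.003,0.002],"turn":[0,0,0]},{"travel":[0.033,0.003,0.002],"turn":[0,0,0]},{"travel":[0.033,0.003,0.002],"turn":[0,0,0]}])

```text
time: 11.68
tool_pos: [0.5652, 0.0457, 0.0459]
ee_rot: [0.999, 0.049, -0.004, -0.001]
wrist_force: [-7.2, -0.2, 1.6]
grip_width: 0.0157
finger_force: 40.0
```

```bash
python3 lift.py
```

```text
pred px for 4mm bar: [[ 0.  -0.7]] [[322.8 244.7]]
yellow ref (array([323.86946652, 243.80628074]), np.float64(660.75)) now (array([323.92223019, 243.28116774]), np.float64(696.4999851733446))
front of module [338. 239.] pred 4mm [ 0.04 -0.65] (array([ 0.03, -0.41], dtype=float32), 0.929)
mid [360. 251.] pred 4mm [ 0.06 -0.42] (array([ 0.19, -0.1 ], dtype=float32), 0.979)
back [370. 274.] pred 4mm [ 0.03 -0.14] (array([0.18, 0.05], dtype=float32), 0.986)
fixed wall back [379. 299.] pred 4mm [-0.02  0.07] (array([ 0.06, -0.01], dtype=float32), 0.999)
[0.56515432 0.04574173 0.04592674] [-7.96611275 -0.54093673  3.2714423 ] 11.9833
```

Request:
move_arm(deltas=[{"travel":[0.003,0,0],"turn":[0,0,0]},{"travel":[0.006,0.0005,0],"turn":[0,0,0]},{"travel":[0.009,0.001,0],"turn":[0,0,0]},{"travel":[0.012,0.001,0],"turn":[0,0,0]},{"travel":[0.014,0.0015,0],"turn":[0,0,0]},{"travel":[0.014,0.0015,0],"turn":[0,0,0]},{"travel":[0.014,0.0015,0],"turn":[0,0,0]},{"travel":[0.014,0.0015,0],"turn":[0,0,0]},{"travel":[0.014,0.0015,0],"turn":[0,0,0]},{"travel":[0.014,0.0015,0],"turn":[0,0,0]}])

```text
time: 12.82
tool_pos: [0.5694, 0.0462, 0.0459]
ee_rot: [0.999, 0.049, -0.004, -0.001]
wrist_force: [-7.2, -0.5, 1.5]
grip_width: 0.0156
finger_force: 40.0
```

```bash
python3 lift.py; python3 - <<'E'
from h import *
T=grab("top","t6");S=grab("scene","s6")
c=lambda im,x,y,w,h,k: cv2.convertScaleAbs(cv2.resize(im[y:y+h,x:x+w],None,fx=k,fy=k,interpolation=cv2.INTER_CUBIC),alpha=1.4)
cv2.imwrite("pics/c6.png",np.hstack([c(T["image"],265,115,66,80,6),c(S["image"],305,185,66,80,6)]))
E
```

```text
pred px for 4mm bar: [[ 0.  -0.7]] [[322.8 244.7]]
yellow ref (array([323.86946652, 243.80628074]), np.float64(660.75)) now (array([323.91897706, 243.13790631]), np.float64(697.3333317041397))
front of module [338. 239.] pred 4mm [ 0.04 -0.65] (array([ 0.02, -0.44], dtype=float32), 0.927)
mid [360. 251.] pred 4mm [ 0.06 -0.42] (array([ 0.23, -0.12], dtype=float32), 0.971)
back [370. 274.] pred 4mm [ 0.03 -0.14] (array([0.29, 0.02], dtype=float32), 0.961)
fixed wall back [379. 299.] pred 4mm [-0.02  0.07] (array([ 0.08, -0.02], dtype=float32), 0.994)
[0.56939746 0.04615887 0.04590338] [-7.18487719 -0.62189482  1.85678556] 13.1167
```

View pics/c6.png

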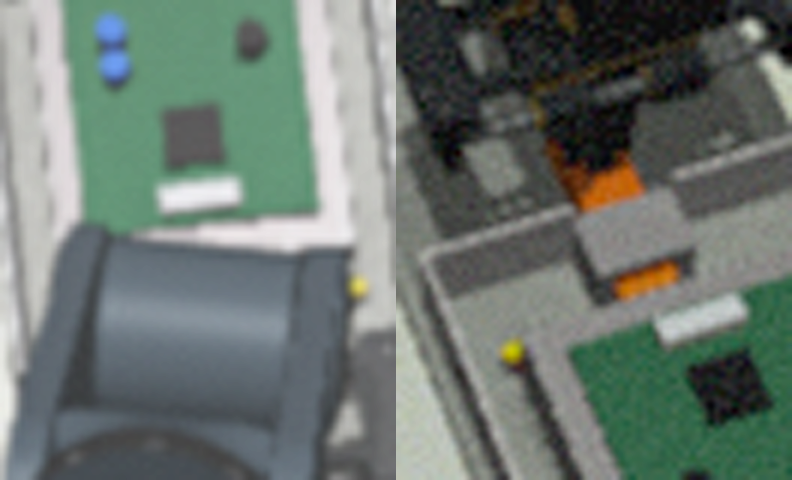

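The scene crop shows the wedge through the sleeve, visible at (610,190) and (645,280), centred, with the raised bar end at (512,352). The bar has lifted about 4 mm (yellow shift 0.67 px of 0.70 predicted), and the forces are steady, so I'm handing in.

```bash
python3 -c "
from h import *
print(sign_off())"
```

```text
the job is handed in; nothing more can be done
None
```

I handed the job in with the wedge through the sleeve and still gripped at 40 N; the bar is up about 4 mm by image measurement, but sign-off gave no verdict, so I can't confirm it passed.

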